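Nest a gift pail on the stack without jamming it

TASK

Set the loose white gift pail, mouth down as it stands, over the red pail that stands on the steel plate so that it rests level on the black rubber ring, and let go of it. Then press lightly on the middle of its flat top until it has pushed the rubber ring down over the yellow band, and stop there: any further and the pails wedge. Leave the pails nested and upright, and do not disturb the tin, the jar of ties, the tape roll or the green ribbon spool.

Things in the scene. Friction and masses are not known exactly. Their poses are not given: they have to be found in the camera images.
- pail: Loose white tapered pail with red trim, rigid, about 0.12 kg, mouth down. 95 mm high; 52 mm across at the closed flat base (on top), widening evenly to 86 mm at the mouth (90 over the 4 mm high rolled rim). Wall 2.5 mm, base 3 mm. Origin: centre of the mouth, on the rim plane (on the table at first); z up to the base. 15 mm under its top it is 57 mm across: grip there from above, any direction.
- pail_top (a point): Centre of the white pail's flat closed top, 95 mm above its rim plane; the place to press.
- stand: Foot of the stack: round steel plate, 112 mm across, 4 mm thick, fixed to the table; origin at the centre of its underside, z up. Fixed on it, mouth down, is a red pail of the same size and shape as the white one: rim plane 4 mm, flat top 99 mm above the table. A yellow band runs round the red pail, 22 to 28 mm above the table.
- stand_top (a point): Centre of the red pail's flat top, 99 mm above the table.
- band (a point): On the axis of the red pail, at mid-height of the yellow band, 25 mm above the table.
- ring_top (a point): Centre of the upper face of the black rubber ring (98 mm outer diameter, 12 mm high) that grips the red pail from outside. The white pail's rim lands on this face. With the ring squarely over the yellow band this point is 31 mm above the table, and the white pail's top 126 mm above it.
- ring (a joint): How far the ring has been pushed down, m. At 0 its upper face is 58 mm above the table; at 0.027 it is centred on the band. Starts at 0 to 0.010. Slides straight down against about 7 N, 9 N at the band; stays where left; the pail cannot lift it. Play between the pails' walls: about 7 mm all round where the white one first rests, 2 mm at the band; 13 mm lower they wedge.
- small_tin: Bystander: dark red tin with a gold lid, 66 mm across, 57 mm high; origin at the centre of its underside.
- tie_jar: Bystander: clear jar of gold ties, 76 mm across, 105 mm high; origin at the centre of its underside.
- tape_roll: Bystander: red roll of tape lying flat, 72 mm across, 25 mm high; origin at the centre of its underside.
- spool_green: Bystander: white spool of green ribbon lying flat, 91 mm across, 20 mm high; origin at the centre of its underside.
Mind the look-alikes: they are no part of the job. What is shaped like the pail but blue is not meant.

How it is judged:
By the outcome, as a careful person would: the job done as asked, in the order asked, and still so for the second after the job is handed in, with the robot touching nothing.
It also fails if it takes over 50 s, if anything falls off the work surface, if the arm or the gripper's body presses on something with over 40 N, if the wrist force passes 120 N, or if a joint passes its speed limit or range.

ROBOT

A 6-joint arm with a two-finger parallel gripper is mounted at the origin on a cart in front of the work surface, level with it; the furniture and walls round the work are solid. World frame = base frame: x ahead of the robot, y to its left, z up, the work surface at z = 0. Lengths are in m, angles in rad, forces in N, time in s.
With the tool pointing down it reaches from about 0.35 to 0.85 m from the base axis. Payload 8.1 kg.
Tool frame: the origin (TCP) lies midway between the tips of the shut fingers; the grasp point (between the pads) lies 19 mm behind it; z points along the fingers, y is the line along which they close (so a half turn about z gives the same grasp; the last joint's range is limited). The gripper opens to 93 mm and grips with 3 to 60 N. Pads are 15 mm wide; open, the fingers measure 128 mm over their backs; the gripper's body (75 mm by 188 mm) begins 65 mm behind the grasp point.
Start: joints at [-1.401, 0.13, 1.488, -0, 1.523, -0.085], TCP at [0.151, -0.581, 0.219] pointing down, gripper open.
Joint ranges: [-2.96, 2.96], [-0.89, 2.26], [0.02, 2.5], [-1.34, 4.48], [0, 2.73], [-2.66, 2.66]. Speed limits (rad/s): [2.39, 2.39, 2.79, 3.14, 3.14, 3.14].

INTERFACE

Orientations are given as a rotation vector (axis times angle).
In Python, from plant import robot, cams gives the robot as it stands. The module is installed in compiled form; this text tells all that it offers.
- The arm moves only by the tool play_rows, never from a script. Its arguments are lists of equal length, an entry for each row: "slide": the shift along the tool's x, y, z scaled (see below), a list of three; "twist": the turn, a rotation vector about the tool's x, y, z scaled (see below), a list of three. A call has exactly 8 rows; each row shifts and turns the commanded pose from where the row before left it, along the tool's axes as they then stand; what a row does not reach is not made up. The controller multiplies each number of a shift by 25 cm and each number of a turn by 60 degrees. A row lasts 1/10 s, in which the tool goes at most 50 mm and 8.59 degrees, less where a joint would pass 70% of its speed; a pose out of reach is approached as far as the arm can. A call with a number of a shift or a turn outside -1 to 1 is refused whole. A call with a gripper value outside its range is refused whole. "fingers" is the closure, from -1 (fully open) to 1 (shut), set as the call begins (left out, the last holds). The fingers move at their own pace and stop on an object; "force" is the grip in N (left out, the last holds). Time passes only in rows, so rows that do not move let the fingers close, or fill a call up. It gives the time, the measured TCP pose, the force, the opening and the grip force at its end, in the units of the state.
- robot.read_state(): the state, without advancing time (a new reading comes with each control period).
- cams.read_camera(name): name is "scene" or "top" or "wrist"; returns (picture, depth): 420x560x3 uint8, red, green, blue; 420x560 float32, m along the optical axis (not along the pixel's ray), 0 where there is no reading.
- cams.get_calibration(name): a dict with "fx", "fy", "cx", "cy" (pixels), "k1" (the pictures are not rectified: a ray, as slopes to the right and down, at radius r is drawn at 1 + k1 r^2 times it, then the intrinsics apply), "world_from_camera" (4x4, takes a point from camera to world coordinates). Camera axes: x right, y down, z forward; pixel columns grow to the right and rows downward; lengths in m; the calibration is good to about 2 mm. A picture is of the moment at which its call begins: read the wrist's pose just before it. get_calibration takes no time and is no camera call; for the wrist camera it gives the pose at the moment of the call.
- robot.close_job(): hands the job in; it is judged then, once.
The state is a dict: "t": time; "q": joint angles; "dq": joint speeds; "joint_torque": joint torques, N m; "tool_pos": TCP position; "orientation": TCP orientation; "force": force on the tool from outside, world axes, zero at the start; "wrist_torque": the same for the moment, N m; "opening": finger opening in m; "gripper_force": force on a finger pad.
Only numpy, scipy, OpenCV 4.12 (cv2) and the standard library are available. Lean on these libraries where they do the work, as an engineer would, in place of code of your own. Each camera call takes 0.05 s, during which the arm holds its last target. There are 200 camera calls.

## Working session

There is one attempt and no reset: what is moved stays moved. The work goes in short steps, Python scripts to look and compute and a tool call to move; the robot and the scene stay as the last step left them, time stands still between calls to the robot, and variables do not carry over. Pictures are saved under pics/ and viewed, at most 10 in all, crops included, and the job is handed in when it is done.

Besides the shell and the picture viewer there is one more tool, called after "Emit:" by a JSON object that holds its "op" and its "data". play_rows: Moves the arm, as the interface text tells. Shifts and turns lie within -1 to 1; 1 stands for 25 cm of shift or 60 degrees of turn. Its arguments: {"type":"object","properties":{"slide":{"type":"array"},"twist":{"type":"array"},"fingers":{"type":"number"},"force":{"type":"number"}},"required":["slide","twist"]}

```bash
mkdir -p pics; cat > h.py <<'E'
import numpy as np, cv2
from plant import robot, cams
from scipy.spatial.transform import Rotation as R
def grab(n):
    c=cams.get_calibration(n); p,d=cams.read_camera(n); return p,d,c
def cloud(d,c):
    v,u=np.mgrid[:d.shape[0],:d.shape[1]].astype(float)
    K=np.array([[c['fx'],0,c['cx']],[0,c['fy'],c['cy']],[0,0,1]])
    un=cv2.undistortPoints(np.stack([u.ravel(),v.ravel()],1)[:,None],K,np.array([c['k1'],0,0,0,0.])).reshape(d.shape+(2,))
    P=np.dstack([un*d[...,None],d]); M=np.array(c['world_from_camera'])
    return P@M[:3,:3].T+M[:3,3]
def save(n,p): cv2.imwrite('pics/'+n,cv2.cvtColor(p,cv2.COLOR_RGB2BGR))
E
python3 - <<'E'
from h import *
s=robot.read_state(); print(s)
ps=[]
for n in ['top','scene']:
    p,d,c=grab(n); np.savez(n,p=p,d=d,P=cloud(d,c)); ps.append(p); print(n,np.round(c['world_from_camera'],3).tolist(),c['fx'],c['k1'])
save('a.png',ps[0]);save('b.png',ps[1])
E
```

```text
{'t': 0.0, 'q': array([-1.40142355e+00,  1.31141210e-01,  1.48927348e+00, -6.24121440e-06,
        1.52301461e+00, -8.53976288e-02]), 'dq': array([-0.00086642, -0.00075874, -0.0008268 ,  0.00045646,  0.00024107,
       -0.00061193]), 'joint_torque': array([-8.16250249e-04, -5.59844685e+01, -4.91764319e+01,  7.67007843e-02,
        3.53696581e-02, -1.50082792e-04]), 'tool_pos': array([ 0.15113762, -0.58005989,  0.21760257]), 'orientation': array([-3.11431784e+00, -3.98878364e-01,  1.30805392e-04]), 'force': array([-0.48984677, -0.32764591, -0.47392047]), 'wrist_torque': array([-0.01388134, -0.00210558,  0.02266271]), 'gripper_force': 0.0, 'opening': 0.09298314665011398}
top [[0.01, -0.983, 0.186, 0.267], [-1.0, -0.012, -0.013, 0.017], [0.015, -0.185, -0.983, 1.484], [0.0, 0.0, 0.0, 1.0]] 536.9910007276719 -0.2068147311580474
scene [[-0.708, -0.342, 0.618, -0.267], [-0.706, 0.311, -0.637, 0.861], [0.026, -0.887, -0.462, 0.698], [0.0, 0.0, 0.0, 1.0]] 413.63514494340313 -0.0499293432027568
```

View pics/a.png

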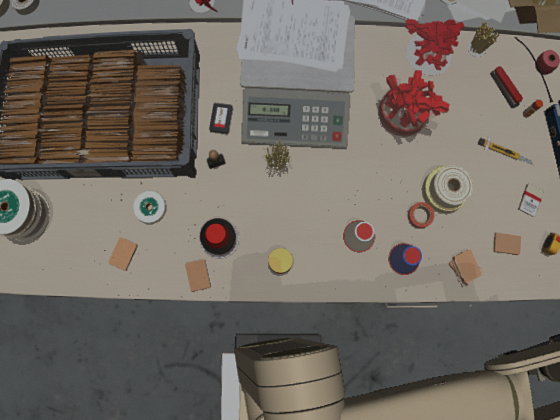

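View pics/b.png

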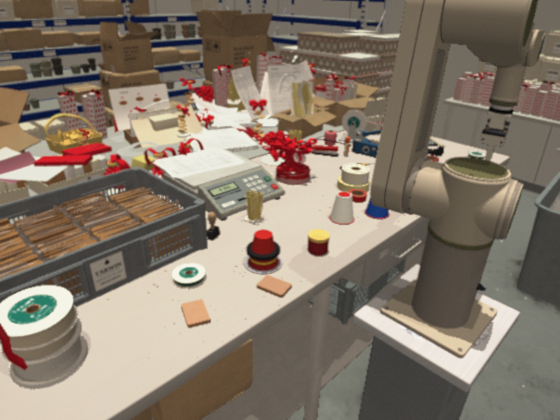

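The top view shows the white pail's top disc at about (364,230), the blue look-alike at (405,258), and the stand's red top at (215,233) with the black ring around it. The tin is at (280,260) and the spool at (150,207). In the scene view the stand is at (263,250) and the white pail at (343,207).

```bash
python3 - <<'E'
from h import *
for n,rois in [('top',{'pail':(335,210,382,255),'stand':(195,212,242,260)}),('scene',{'pail':(325,185,360,228),'stand':(240,225,288,275)})]:
    z=np.load(n+'.npz'); p,P=z['p'].astype(int),z['P']
    for k,(a,b,c,d) in rois.items():
        Q=P[b:d,a:c].reshape(-1,3); C=p[b:d,a:c].reshape(-1,3)
        m=abs(Q[:,2]-(.095 if k=='pail' else .099))<.006
        T=Q[m]; 
        if len(T)>4: print(n,k,len(T),T.mean(0).round(4),cv2.minEnclosingCircle(T[:,:2].astype(np.float32)))
        if k=='stand':
            m=(C.max(1)<70)&(Q[:,2]>.03)&(Q[:,2]<.08); T=Q[m]; print(' ring z',np.percentile(T[:,2],[10,50,90]).round(4),cv2.minEnclosingCircle(T[:,:2].astype(np.float32)))
s=robot.read_state(); print(R.from_rotvec(s['orientation']).as_matrix().round(3))
c=cams.get_calibration('wrist'); print(np.round(c['world_from_camera'],3))
E
```

```text
top pail 311 [ 0.4727 -0.2159  0.0948] ((0.4727778732776642, -0.21642330288887024), 0.027861153706908226)
top stand 303 [0.4624 0.1739 0.0986] ((0.46281328797340393, 0.17370371520519257), 0.026668768376111984)
 ring z [0.0492 0.0536 0.0655] ((0.463257372379303, 0.175230473279953), 0.04931983724236488)
scene pail 106 [ 0.4708 -0.2112  0.0958] ((0.47546616196632385, -0.2130621373653412), 0.028773481026291847)
scene stand 183 [0.4595 0.1767 0.0994] ((0.46165576577186584, 0.1735919862985611), 0.028623169288039207)
 ring z [0.0456 0.0536 0.0557] ((0.45930159091949463, 0.17608550190925598), 0.04681933671236038)
[[ 0.968  0.252 -0.   ]
 [ 0.252 -0.968  0.002]
 [ 0.    -0.002 -1.   ]]
[[ 0.251 -0.924 -0.288  0.232]
 [-0.968 -0.24  -0.073 -0.56 ]
 [-0.002  0.297 -0.955  0.383]
 [ 0.     0.     0.     1.   ]]
```

Emit:
{"op": "play_rows", "data": {"slide": [[0, 0, 0], [0, 0, 0], [0.107, -0.122, 0], [0.107, -0.122, 0], [0.107, -0.122, 0], [0.107, -0.122, 0], [0.107, -0.122, 0], [0.107, -0.122, 0]], "twist": [[0, 0, 0.122], [0, 0, 0.122], [0, 0, 0], [0, 0, 0], [0, 0, 0], [0, 0, 0], [0, 0, 0], [0, 0, 0]], "fingers": -1}}

```text
t: 0.9
tool_pos: [0.3125, -0.3962, 0.2182]
orientation: [-3.141, 0.001, 0.0]
force: [1.1, -0.8, -0.3]
opening: 0.0932
gripper_force: 0.0
```

Emit:
{"op": "play_rows", "data": {"slide": [[0.107, -0.122, 0], [0.107, -0.122, 0], [0.107, -0.122, 0], [0.107, -0.122, 0], [0.107, -0.122, 0], [0.107, -0.122, 0], [0, 0, 0], [0, 0, 0]], "twist": [[0, 0, 0], [0, 0, 0], [0, 0, 0], [0, 0, 0], [0, 0, 0], [0, 0, 0], [0, 0, 0], [0, 0, 0]]}}

```text
t: 1.7
tool_pos: [0.4725, -0.2142, 0.2181]
orientation: [-3.141, -0.003, 0.002]
force: [-0.3, -0.2, 0.7]
opening: 0.0928
gripper_force: 0.0
```

```bash
cat > look.py <<'E'
from h import *
import sys
def look(zt,name,r=.026):
    s=robot.read_state(); p,d,c=grab('wrist'); P=cloud(d,c); save(name,p)
    m=(abs(P[...,2]-zt)<.005)&(np.hypot(*(np.moveaxis(P[...,:2]-s['tool_pos'][:2],-1,0)))<.06)&(d>0)
    T=P[m].astype(np.float32); 
    print('t',s['t'],'tcp',s['tool_pos'].round(4),'F',s['force'].round(1))
    print(R.from_rotvec(s['orientation']).as_matrix().round(4).tolist())
    if len(T)>4: print(len(T),T.mean(0),cv2.minEnclosingCircle(T[:,:2]))
    return s,p,d,P
if __name__=='__main__': look(float(sys.argv[1]),sys.argv[2])
E
python3 look.py .095 w1.png
```

```text
t 1.7 tcp [ 0.4725 -0.2142  0.2181] F [-0.3 -0.2  0.7]
[[1.0, 0.0017, -0.0011], [0.0017, -1.0, 0.0002], [-0.0011, -0.0002, -1.0]]Traceback (most recent call last):
  File "look.py", line 11, in <module>
    if __name__=='__main__': look(float(sys.argv[1]),sys.argv[2])
                             ~~~~^^^^^^^^^^^^^^^^^^^^^^^^^^^^^^^^
  File "look.py", line 9, in look
    if len(T)>4: print(len(T),T.mean(0),cv2.minEnclosingCircle(T[:,:2]))
                                        ~~~~~~~~~~~~~~~~~~~~~~^^^^^^^^^
cv2.error: OpenCV(4.12.0) /io/opencv/modules/imgproc/src/shapedescr.cpp:201: error: (-215:Assertion failed) count >= 0 && (depth == CV_32F || depth == CV_32S) in function 'minEnclosingCircle'
```

View pics/w1.png

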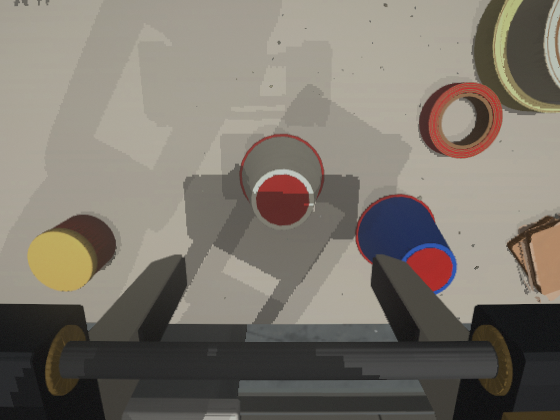

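The wrist view shows the white pail's top at (283,198) with its rim at (282,172), roughly between the fingers. The blue pail is at (430,265), clear of the right finger's descent. I'll fix the array bug and measure.

```bash
sed -i 's/T\[:,:2\])/np.ascontiguousarray(T[:,:2]))/' look.py; python3 - <<'E'
from look import *
s,p,d,P=look(.095,'w2.png')
m=(abs(P[...,2]-.095)<.006)&(d>0)&(P[...,1]<-.25)
print('blue',P[m].mean(0))
E
```

```text
t 1.75 tcp [ 0.4721 -0.215   0.2182] F [-0.  -0.3 -0.2]
[[1.0, 0.0001, -0.0011], [0.0001, -1.0, -0.0], [-0.0011, 0.0, -1.0]]
3172 [ 0.47611737 -0.21747574  0.09478412] ((0.47526901960372925, -0.21751314401626587), 0.026852168142795563)
blue [ 0.41814756 -0.34739423  0.09440526]
```

Emit:
{"op": "play_rows", "data": {"slide": [[0.01, 0.008, 0.1], [0, 0, 0.12], [0, 0, 0.12], [0, 0, 0.12], [0, 0, 0.1], [0, 0, 0.068], [0, 0, 0], [0, 0, 0]], "twist": [[0, 0, 0], [0, 0, 0], [0, 0, 0], [0, 0, 0], [0, 0, 0], [0, 0, 0], [0, 0, 0], [0, 0, 0]]}}

```text
t: 2.6
tool_pos: [0.4744, -0.2178, 0.0619]
orientation: [-3.141, 0.004, 0.001]
force: [-0.4, -0.2, 0.2]
opening: 0.093
gripper_force: 0.0
```

Emit:
{"op": "play_rows", "data": {"slide": [[0, 0, 0], [0, 0, 0], [0, 0, 0], [0, 0, 0], [0, 0, 0], [0, 0, 0], [0, 0, 0], [0, 0, 0]], "twist": [[0, 0, 0], [0, 0, 0], [0, 0, 0], [0, 0, 0], [0, 0, 0], [0, 0, 0], [0, 0, 0], [0, 0, 0]], "fingers": 1, "force": 15}}

```text
t: 3.4
tool_pos: [0.4754, -0.217, 0.062]
orientation: [3.141, -0.001, 0.001]
force: [0.1, -1.0, 4.0]
opening: 0.0622
gripper_force: 15.2
```

Emit:
{"op": "play_rows", "data": {"slide": [[0, 0, -0.04], [0, 0, -0.08], [0, 0, -0.1], [0, 0, -0.1], [0, 0, -0.1], [0, 0, -0.1], [0, 0, -0.08], [0, 0, 0]], "twist": [[0, 0, 0], [0, 0, 0], [0, 0, 0], [0, 0, 0], [0, 0, 0], [0, 0, 0], [0, 0, 0], [0, 0, 0]]}}

```text
t: 4.2
tool_pos: [0.4764, -0.2176, 0.2152]
orientation: [3.139, -0.001, 0.007]
force: [-0.6, 0.2, -1.2]
opening: 0.0621
gripper_force: 14.6
```

Emit:
{"op": "play_rows", "data": {"slide": [[0, -0.06, 0], [0, -0.1, 0], [0, -0.14, 0], [0, -0.14, 0], [0, -0.14, 0], [0, -0.14, 0], [0, -0.14, 0], [0, -0.14, 0]], "twist": [[0, 0, 0], [0, 0, 0], [0, 0, 0], [0, 0, 0], [0, 0, 0], [0, 0, 0], [0, 0, 0], [0, 0, 0]]}}

```text
t: 5.0
tool_pos: [0.4735, 0.0353, 0.2095]
orientation: [-3.141, 0.001, 0.005]
force: [0.5, -0.3, -1.5]
opening: 0.0625
gripper_force: 14.6
```

```bash
python3 - <<'E'
from look import *
s,p,d,P=look(.245,'w3.png')
m=(abs(P[...,2]-.099)<.005)&(d>0)&(abs(P[...,1]-.174)<.05)
T=np.ascontiguousarray(P[m][:,:2].astype(np.float32)); print('stand',len(T),T.mean(0) if len(T) else '')
if len(T)>5: print(cv2.minEnclosingCircle(T))
p2,d2,c=grab('top');P2=cloud(d2,c);save('t3.png',p2)
sc,_,_=grab('scene'); save('pair3.png',np.hstack([p,sc])[:, :]) 
E
python3 -c "
import cv2;i=cv2.imread('pics/pair3.png');cv2.imwrite('pics/pair3s.png',cv2.resize(i,(800,300)))"
```

```text
t 5.0 tcp [0.4735 0.0353 0.2095] F [ 0.5 -0.3 -1.5]
[[1.0, -0.0006, -0.0032], [-0.0006, -1.0, 0.0004], [-0.0032, -0.0004, -1.0]]
11200 [0.47785994 0.03511356 0.24252377] ((0.48193734884262085, 0.0350106842815876), 0.047150757163763046)
stand 3268 [0.4657372  0.17172927]
((0.4648321866989136, 0.1729004681110382), 0.0269808117300272)
```

View pics/pair3s.png

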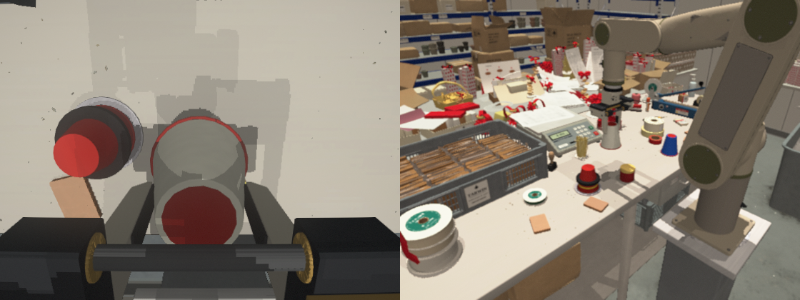

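The wrist view (left) shows the pail held upright between the fingers, with its top at about (198,215) in the resized picture. The stand's red top is at (77,155). The scene view shows the pail above the table and the tin undisturbed.

Emit:
{"op": "play_rows", "data": {"slide": [[-0.01, -0.1, 0], [-0.01, -0.12, 0], [-0.01, -0.12, 0], [-0.004, -0.11, 0], [0, -0.06, 0], [0, -0.03, 0], [0, -0.011, 0], [0, 0, 0]], "twist": [[0, 0, 0], [0, 0, 0], [0, 0, 0], [0, 0, 0], [0, 0, 0], [0, 0, 0], [0, 0, 0], [0, 0, 0]]}}

```text
t: 5.95
tool_pos: [0.4666, 0.1702, 0.2111]
orientation: [3.141, -0.002, -0.001]
force: [-0.1, -0.8, -1.9]
opening: 0.062
gripper_force: 14.6
```

```bash
python3 - <<'E'
from look import *
s,p,d,P=look(.245,'w4.png')
r,g,b=[p[...,i].astype(int) for i in range(3)]
x,y=s['tool_pos'][:2]
m=(r>1.6*g)&(d>0)&(np.hypot(P[...,0]-x,P[...,1]-y)<.022)&(P[...,2]>.2)
m=cv2.erode(m.astype(np.uint8),np.ones((5,5)))>0
T=P[m]; A=np.c_[T[:,:2]-[x,y],np.ones(len(T))]; k=np.linalg.lstsq(A,T[:,2],rcond=None)[0]
print('top disc',len(T),T.mean(0)-s['tool_pos'],'slope deg',np.degrees(k[:2]),'z',k[2])
E
```

```text
t 5.95 tcp [0.4666 0.1702 0.2111] F [-0.1 -0.8 -1.9]
[[1.0, -0.0012, -0.0009], [-0.0012, -1.0, -0.0005], [-0.0009, 0.0005, -1.0]]
11427 [0.4712882  0.16994788 0.24380153] ((0.4753013849258423, 0.17008481919765472), 0.04675023630261421)
top disc 5419 [ 0.00133182 -0.00017858  0.03276131] slope deg [-0.09279086  0.00991324] z 0.24384727064304568
```

Emit:
{"op": "play_rows", "data": {"slide": [[-0.008, -0.01, 0], [0, 0, 0.04], [0, 0, 0.06], [0, 0, 0.06], [0, 0, 0.06], [0, 0, 0.06], [0, 0, 0.05], [0, 0, 0]], "twist": [[0, 0, 0], [0, 0, 0], [0, 0, 0], [0, 0, 0], [0, 0, 0], [0, 0, 0], [0, 0, 0], [0, 0, 0]]}}

```text
t: 6.8
tool_pos: [0.4631, 0.173, 0.1263]
orientation: [3.141, -0.001, -0.006]
force: [-0.5, -0.3, -1.5]
opening: 0.0626
gripper_force: 14.6
```

```bash
python3 - <<'E'
from look import *
s,p,d,P=look(.16,'w5.png')
sc,d2,c=grab('scene'); P2=cloud(d2,c)
x,y=s['tool_pos'][:2]
C=sc[215:290,225:305]; save('s5.png',np.hstack([cv2.resize(C,(400,375),interpolation=cv2.INTER_CUBIC),cv2.resize(p,(400,375))]))
E
```

```text
t 6.8 tcp [0.4631 0.173  0.1263] F [-0.5 -0.3 -1.5]
[[1.0, -0.0007, -0.0041], [-0.0007, -1.0, -0.0011], [-0.0041, 0.0011, -1.0]]
11499 [0.46797594 0.17280215 0.15899056] ((0.47197556495666504, 0.17295363545417786), 0.04684937000274658)
```

View pics/s5.png

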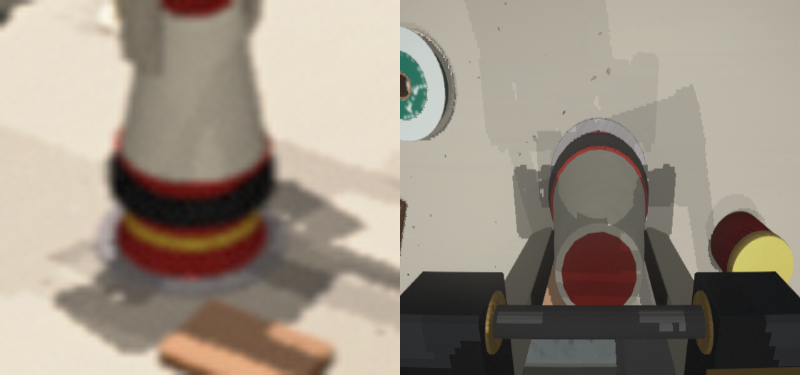

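The crop shows the white pail threaded over the red one, its rim at about (190,180), just above the black ring and concentric with it. Next I'll lower slowly to contact.

Emit:
{"op": "play_rows", "data": {"slide": [[0, 0, 0.005], [0, 0, 0.005], [0, 0, 0.005], [0, 0, 0.005], [0, 0, 0.005], [0, 0, 0.005], [0, 0, 0], [0, 0, 0]], "twist": [[0, 0, 0], [0, 0, 0], [0, 0, 0], [0, 0, 0], [0, 0, 0], [0, 0, 0], [0, 0, 0], [0, 0, 0]]}}

```text
t: 7.7
tool_pos: [0.4648, 0.1734, 0.1216]
orientation: [3.142, -0.001, -0.0]
force: [0.0, -0.9, -1.2]
opening: 0.0623
gripper_force: 14.6
```

Emit:
{"op": "play_rows", "data": {"slide": [[0, 0, 0.004], [0, 0, 0], [0, 0, 0], [0, 0, 0], [0, 0, 0], [0, 0, 0], [0, 0, 0], [0, 0, 0]], "twist": [[0, 0, 0], [0, 0, 0], [0, 0, 0], [0, 0, 0], [0, 0, 0], [0, 0, 0], [0, 0, 0], [0, 0, 0]]}}

```text
t: 8.5
tool_pos: [0.4648, 0.1734, 0.1207]
orientation: [-3.142, 0.001, -0.0]
force: [0.3, 0.2, -1.8]
opening: 0.0623
gripper_force: 14.6
```

Emit:
{"op": "play_rows", "data": {"slide": [[0, 0, 0.008], [0, 0, 0], [0, 0, 0], [0, 0, 0], [0, 0, 0], [0, 0, 0], [0, 0, 0], [0, 0, 0]], "twist": [[0, 0, 0], [0, 0, 0], [0, 0, 0], [0, 0, 0], [0, 0, 0], [0, 0, 0], [0, 0, 0], [0, 0, 0]]}}

```text
t: 9.3
tool_pos: [0.4648, 0.1734, 0.1187]
orientation: [-3.142, 0.001, -0.0]
force: [-0.2, 0.5, -1.0]
opening: 0.0622
gripper_force: 14.6
```

Emit:
{"op": "play_rows", "data": {"slide": [[0, 0, 0.005], [0, 0, 0], [0, 0, 0], [0, 0, 0], [0, 0, 0], [0, 0, 0], [0, 0, 0], [0, 0, 0]], "twist": [[0, 0, 0], [0, 0, 0], [0, 0, 0], [0, 0, 0], [0, 0, 0], [0, 0, 0], [0, 0, 0], [0, 0, 0]]}}

```text
t: 10.1
tool_pos: [0.4648, 0.1734, 0.1174]
orientation: [-3.142, 0.001, 0.0]
force: [0.0, -0.7, -1.1]
opening: 0.0624
gripper_force: 14.6
```

Emit:
{"op": "play_rows", "data": {"slide": [[0, 0, 0.004], [0, 0, 0], [0, 0, 0], [0, 0, 0], [0, 0, 0], [0, 0, 0], [0, 0, 0], [0, 0, 0]], "twist": [[0, 0, 0], [0, 0, 0], [0, 0, 0], [0, 0, 0], [0, 0, 0], [0, 0, 0], [0, 0, 0], [0, 0, 0]]}}

```text
t: 10.9
tool_pos: [0.4648, 0.1734, 0.1164]
orientation: [-3.142, 0.001, -0.0]
force: [-0.3, -0.6, -1.1]
opening: 0.0623
gripper_force: 14.6
```

Emit:
{"op": "play_rows", "data": {"slide": [[0, 0, 0.004], [0, 0, 0], [0, 0, 0], [0, 0, 0], [0, 0, 0], [0, 0, 0], [0, 0, 0], [0, 0, 0]], "twist": [[0, 0, 0], [0, 0, 0], [0, 0, 0], [0, 0, 0], [0, 0, 0], [0, 0, 0], [0, 0, 0], [0, 0, 0]]}}

```text
t: 11.7
tool_pos: [0.4648, 0.1734, 0.1154]
orientation: [-3.142, 0.001, 0.0]
force: [-0.7, -0.6, -0.9]
opening: 0.0622
gripper_force: 14.6
```

Emit:
{"op": "play_rows", "data": {"slide": [[0, 0, 0.003], [0, 0, 0], [0, 0, 0], [0, 0, 0], [0, 0, 0], [0, 0, 0], [0, 0, 0], [0, 0, 0]], "twist": [[0, 0, 0], [0, 0, 0], [0, 0, 0], [0, 0, 0], [0, 0, 0], [0, 0, 0], [0, 0, 0], [0, 0, 0]]}}

```text
t: 12.5
tool_pos: [0.465, 0.1734, 0.115]
orientation: [-3.141, 0.001, -0.001]
force: [-1.4, -0.0, 5.6]
opening: 0.0623
gripper_force: 15.2
```

Emit:
{"op": "play_rows", "data": {"slide": [[0, 0, 0.003], [0, 0, 0], [0, 0, 0], [0, 0, 0], [0, 0, 0], [0, 0, 0], [0, 0, 0], [0, 0, 0]], "twist": [[0, 0, 0], [0, 0, 0], [0, 0, 0], [0, 0, 0], [0, 0, 0], [0, 0, 0], [0, 0, 0], [0, 0, 0]]}}

```text
t: 13.3
tool_pos: [0.465, 0.1735, 0.1142]
orientation: [-3.141, 0.001, -0.001]
force: [-1.0, 0.3, 5.6]
opening: 0.0624
gripper_force: 15.2
```

Contact is made, with about 5.6 N upward. Releasing and rising.

Emit:
{"op": "play_rows", "data": {"slide": [[0, 0, 0], [0, 0, 0], [0, 0, 0], [0, 0, 0], [0, 0, 0], [0, 0, 0], [0, 0, -0.04], [0, 0, -0.06]], "twist": [[0, 0, 0], [0, 0, 0], [0, 0, 0], [0, 0, 0], [0, 0, 0], [0, 0, 0], [0, 0, 0], [0, 0, 0]], "fingers": -1}}

```text
t: 14.1
tool_pos: [0.4641, 0.1732, 0.139]
orientation: [3.141, -0.001, -0.003]
force: [-0.3, -0.1, 0.4]
opening: 0.0928
gripper_force: 0.0
```

Emit:
{"op": "play_rows", "data": {"slide": [[0, 0, -0.08], [0, 0, -0.08], [0, 0, -0.08], [0, 0, -0.08], [0, 0, -0.04], [0, 0, 0], [0, 0, 0], [0, 0, 0]], "twist": [[0, 0, 0], [0, 0, 0], [0, 0, 0], [0, 0, 0], [0, 0, 0], [0, 0, 0], [0, 0, 0], [0, 0, 0]], "fingers": 1}}

```text
t: 14.9
tool_pos: [0.4642, 0.1732, 0.2277]
orientation: [3.141, -0.001, -0.003]
force: [-0.5, -1.0, 0.1]
opening: 0.0337
gripper_force: 0.0
```

```bash
cat > chk.py <<'E'
from look import *
zt=float(sys.argv[1])
s,p,d,P=look(zt,sys.argv[2]+'w.png')
x,y=.465,.173
def disc(p,d,P,t):
    r,g,b=[p[...,i].astype(int) for i in range(3)]
    m=(r>1.6*g)&(d>0)&(np.hypot(P[...,0]-x,P[...,1]-y)<.03)&(abs(P[...,2]-zt)<.012)
    T=P[cv2.erode(m.astype(np.uint8),np.ones((3,3)))>0]
    if len(T)<20: print(t,'none');return
    k=np.linalg.lstsq(np.c_[T[:,:2]-[x,y],np.ones(len(T))],T[:,2],rcond=None)[0]
    print(t,len(T),'mean',T.mean(0).round(4),'slope',np.degrees(k[:2]).round(2))
disc(p,d,P,'wrist')
sc,d2,c=grab('scene'); disc(sc,d2,cloud(d2,c),'scene')
tp,d3,c=grab('top'); disc(tp,d3,cloud(d3,c),'top')
C=sc[205:290,225:305]; save(sys.argv[2]+'.png',np.hstack([cv2.resize(C,(400,425),interpolation=cv2.INTER_CUBIC),cv2.resize(p,(400,425))]))
E
python3 chk.py .148 c6
```

```text
t 14.9 tcp [0.4642 0.1732 0.2277] F [-0.5 -1.   0.1]
[[1.0, -0.0008, -0.0018], [-0.0008, -1.0, -0.0005], [-0.0018, 0.0005, -1.0]]
4112 [0.46573007 0.17322694 0.14692311] ((0.4646984338760376, 0.17322272062301636), 0.026707500219345093)
wrist 2399 mean [0.465  0.1732 0.1471] slope [ 0.16 -0.12]
scene 38 mean [0.4646 0.1731 0.1492] slope [ 0.32 -1.1 ]
top none
```

View pics/c6.png

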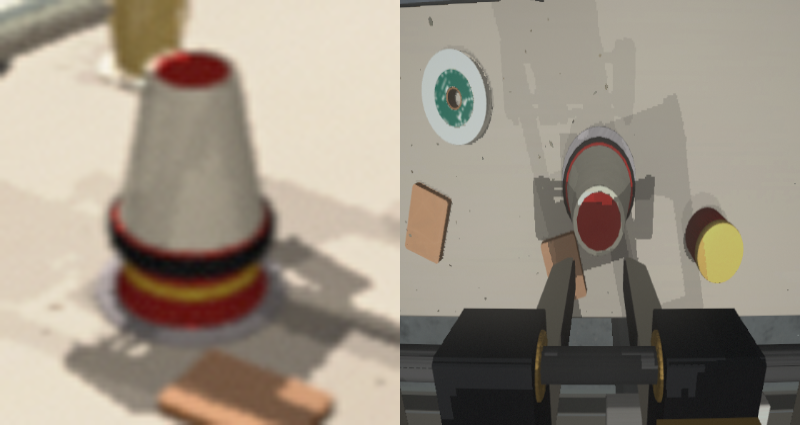

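The pail rests level on the ring, seen in the crop with its rim at about (190,245) and the yellow band still bare. The wrist view shows it centred under the fingers. I'll press with the fingers shut.

Emit:
{"op": "play_rows", "data": {"slide": [[0, 0, 0.03], [0, 0, 0.06], [0, 0, 0.06], [0, 0, 0.06], [0, 0, 0.05], [0, 0, 0.03], [0, 0, 0], [0, 0, 0]], "twist": [[0, 0, 0], [0, 0, 0], [0, 0, 0], [0, 0, 0], [0, 0, 0], [0, 0, 0], [0, 0, 0], [0, 0, 0]]}}

```text
t: 15.85
tool_pos: [0.4649, 0.1734, 0.1566]
orientation: [-3.142, 0.001, -0.0]
force: [0.3, 0.8, -0.1]
opening: 0.0007
gripper_force: 0.0
```

Emit:
{"op": "play_rows", "data": {"slide": [[0, 0, 0.004], [0, 0, 0.004], [0, 0, 0.004], [0, 0, 0.004], [0, 0, 0.004], [0, 0, 0.004], [0, 0, 0.004], [0, 0, 0.004]], "twist": [[0, 0, 0], [0, 0, 0], [0, 0, 0], [0, 0, 0], [0, 0, 0], [0, 0, 0], [0, 0, 0], [0, 0, 0]]}}

```text
t: 16.65
tool_pos: [0.4648, 0.1734, 0.1483]
orientation: [3.142, -0.001, -0.0]
force: [1.8, -0.5, -0.3]
opening: 0.0005
gripper_force: 0.0
```

Emit:
{"op": "play_rows", "data": {"slide": [[0, 0, 0.004], [0, 0, 0.004], [0, 0, 0.004], [0, 0, 0.004], [0, 0, 0.004], [0, 0, 0.004], [0, 0, 0], [0, 0, 0]], "twist": [[0, 0, 0], [0, 0, 0], [0, 0, 0], [0, 0, 0], [0, 0, 0], [0, 0, 0], [0, 0, 0], [0, 0, 0]]}}

```text
t: 17.45
tool_pos: [0.4651, 0.1735, 0.1431]
orientation: [-3.141, 0.001, -0.001]
force: [-2.9, -0.9, 4.9]
opening: 0.0004
gripper_force: 2.7
```

Emit:
{"op": "play_rows", "data": {"slide": [[0, 0, 0.006], [0, 0, 0.006], [0, 0, 0.006], [0, 0, 0.006], [0, 0, 0.006], [0, 0, 0.006], [0, 0, 0], [0, 0, 0]], "twist": [[0, 0, 0], [0, 0, 0], [0, 0, 0], [0, 0, 0], [0, 0, 0], [0, 0, 0], [0, 0, 0], [0, 0, 0]]}}

```text
t: 18.25
tool_pos: [0.4651, 0.1735, 0.134]
orientation: [-3.141, 0.001, -0.001]
force: [-1.5, -0.8, 5.9]
opening: 0.0006
gripper_force: 2.6
```

```bash
python3 chk.py .134 c7
```

```text
t 18.25 tcp [0.4651 0.1735 0.134 ] F [-1.5 -0.8  5.9]
[[1.0, -0.0007, 0.0007], [-0.0007, -1.0, 0.0002], [0.0007, -0.0002, -1.0]]
4222 [0.47612613 0.17335811 0.13330577] ((0.4656308591365814, 0.173287495970726), 0.026526831090450287)
wrist 1599 mean [0.476  0.1736 0.1336] slope [0.66 0.02]
scene none
top none
```

Emit:
{"op": "play_rows", "data": {"slide": [[0, 0, 0.005], [0, 0, 0.005], [0, 0, 0.005], [0, 0, 0.005], [0, 0, 0.004], [0, 0, 0.002], [0, 0, 0], [0, 0, 0]], "twist": [[0, 0, 0], [0, 0, 0], [0, 0, 0], [0, 0, 0], [0, 0, 0], [0, 0, 0], [0, 0, 0], [0, 0, 0]]}}

```text
t: 19.2
tool_pos: [0.4652, 0.1735, 0.1277]
orientation: [-3.141, 0.001, -0.001]
force: [-2.0, -1.2, 6.3]
opening: 0.0004
gripper_force: 3.2
```

```bash
python3 chk.py .127 c8
```

```text
t 19.2 tcp [0.4652 0.1735 0.1277] F [-2.  -1.2  6.3]
[[1.0, -0.0007, 0.0009], [-0.0007, -1.0, 0.0002], [0.0009, -0.0002, -1.0]]
4274 [0.4764174  0.17332767 0.1268849 ] ((0.465749055147171, 0.1733931452035904), 0.02673320472240448)
wrist 1578 mean [0.4761 0.1735 0.1274] slope [0.59 0.01]
scene none
top none
```

View pics/c8.png

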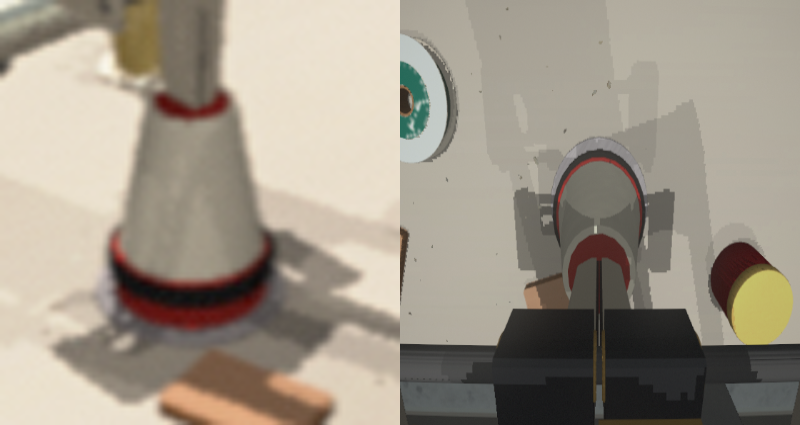

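The crop shows the ring (at about y=280) now covering the yellow band, with the pail level. The top is at about 127 mm, so it needs roughly 1 mm more.

Emit:
{"op": "play_rows", "data": {"slide": [[0, 0, 0.002], [0, 0, 0.002], [0, 0, 0.001], [0, 0, 0], [0, 0, 0], [0, 0, 0], [0, 0, 0], [0, 0, 0]], "twist": [[0, 0, 0], [0, 0, 0], [0, 0, 0], [0, 0, 0], [0, 0, 0], [0, 0, 0], [0, 0, 0], [0, 0, 0]]}}

```text
t: 20.15
tool_pos: [0.4652, 0.1735, 0.1265]
orientation: [-3.141, 0.001, -0.002]
force: [-2.3, -0.9, 6.9]
opening: 0.0005
gripper_force: 3.5
```

Emit:
{"op": "play_rows", "data": {"slide": [[0, 0, -0.01], [0, 0, -0.03], [0, 0, -0.06], [0, 0, -0.1], [0, 0, -0.1], [0, 0, -0.06], [0, 0, 0], [0, 0, 0]], "twist": [[0, 0, 0], [0, 0, 0], [0, 0, 0], [0, 0, 0], [0, 0, 0], [0, 0, 0], [0, 0, 0], [0, 0, 0]]}}

```text
t: 20.95
tool_pos: [0.4648, 0.1734, 0.2155]
orientation: [-3.142, 0.001, -0.0]
force: [-0.3, -0.4, 0.4]
opening: 0.0008
gripper_force: 0.0
```

```bash
python3 chk.py .126 c9
```

```text
t 20.95 tcp [0.4648 0.1734 0.2155] F [-0.3 -0.4  0.4]
[[1.0, -0.0007, 0.0003], [-0.0007, -1.0, 0.0], [0.0003, -0.0, -1.0]]
3915 [0.46584854 0.17321976 0.12599525] ((0.46441569924354553, 0.1730782389640808), 0.026830153539776802)
wrist 2300 mean [0.4652 0.1733 0.1263] slope [0.13 0.02]
scene 35 mean [0.4632 0.1739 0.1283] slope [-1.41  4.84]
top none
```

View pics/c9.png

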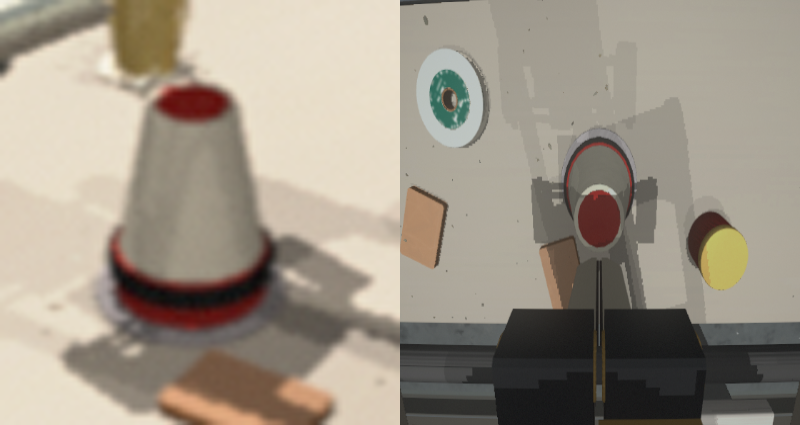

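The ring covers the band, the pail's top is level at about 126 mm, and the robot is clear of it. Handing in.

```bash
python3 -c "
from plant import robot
print(robot.close_job())"
```

```text
the job is handed in; nothing more can be done
None
```

I set the white pail over the red one and pressed it down until the ring covered the yellow band: its top is level at about 126 mm, the arm is clear, no bystander was touched, and the job is handed in (no verdict was returned).

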